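# Load the tube drawer and start the run

## Robot

A 6-joint arm with a two-finger parallel gripper is mounted at the origin on the work surface. World frame = base frame: x ahead of the robot, y to its left, z up, the work surface at z = 0. Lengths are in m, angles in degrees, forces in N, time in s.
With the tool pointing down it reaches from about 0.15 to 0.775 m from the base axis. Payload 6.1 kg.
Tool frame: the origin (TCP) lies on the mounting face of the last link; the fingertips stand 173 mm ahead of it and the grasp point (between the pads) lies 155 mm ahead of it (robot.pinch_z is the distance from the TCP to the grasp point, in m); x points along the fingers, y is the direction in which the jaws open and shut, and the axes are right-handed (so a half turn about x gives the same grasp; the last joint's range is limited). The gripper opens to 85 mm and grips with 20 to 120 N. Pads are 22 mm wide; open, the fingers measure 114 mm over their backs; the gripper's body (76 mm by 85 mm) begins 54 mm behind the grasp point. The pads swing forward as they close: fully open they stand 13 mm farther back than shut.
Start: joints at [64.802, 7.208, -2.269, 80.523, 0, 90], TCP at [0.224, 0.475, 0.405] pointing down, gripper open.
Joint ranges: [-155.77, 155.77], [-54.66, 111.73], [-72.52, 77.12], [-102.08, 115.82], [-83.92, 84.16], [-180, 180]. Speed limits (degrees/s): [136.94, 136.94, 172.46, 180, 180, 180].

## Interface

Orientations are given as a 3x3 rotation matrix whose columns are the frame's x, y, z axes.
In Python, from station import robot, kinematics, get_image, read_time, read_qpos, read_qvel, read_joint_torque, read_ee_pos, read_ee_rot, read_wrist_force, read_wrist_torque, read_grip_width gives the robot as it stands. Calls block until the motion is done:
- robot.movep(position, orientation): joint-space move of the TCP to a pose.
- robot.line_to(position, max_speed=0.15, frame=None, threshold=None): straight line of the TCP; frame=None keeps the orientation; max_speed is the mean speed in m/s. With threshold (N) it stops when the force on the tool has changed by that much, and returns True; else False.
- robot.move_j(angles): joint-space move.
- robot.command_gripper(opening, strength=None): opening from 0.0 (shut) to 1.0 (fully open); strength is the grip in N (None keeps the last); returns when the fingers have stopped.
- robot.wait(seconds).
- kinematics.solve_ik(position, orientation): joint angles nearest the present ones, or None.
- get_image(name): name is "scene" or "top" or "wrist"; returns a dict with "color" (400x640x3 uint8, red, green, blue), "range_z" (400x640 float32, m along the optical axis (not along the pixel's ray), 0 where there is no reading), "K" (3x3 intrinsics, pixels), "extrinsics" (4x4, takes a point from camera to world coordinates); the wrist camera has in their place "T_tool_cam" (4x4, takes a point from camera to tool coordinates, whose origin is the TCP and whose axes are the tool frame's). Camera axes: x right, y down, z forward; pixel columns grow to the right and rows downward; lengths in m; the calibration is good to about 2 mm. A picture is of the moment at which its call begins: read the wrist's pose just before it.
A pose or a line that the arm cannot do raises robot.IKError and nothing moves.
- robot.hand_in(): hands the job in, once; it reports no verdict.
Readings, each from a call of its own:
- read_time(): time.
- read_qpos(): joint angles.
- read_qvel(): joint speeds.
- read_joint_torque(): joint torques, N m.
- read_ee_pos(): TCP position.
- read_ee_rot(): TCP orientation.
- read_wrist_force(): force on the tool from outside, world axes, zero at the start.
- read_wrist_torque(): the same for the moment, N m.
- read_grip_width(): opening from 0.0 (shut) to 1.0 (fully open).
Only numpy, scipy, OpenCV 4.12 (cv2) and the standard library are available. Lean on these libraries where they do the work, as an engineer would, in place of code of your own. Each camera call takes 0.05 s, during which the arm holds its last target.

## Task

Load the sample tubes lying on the mat into the open drawer, each into the pocket of its own cap colour, barrel down in the blue combs and cap towards the drawer handle, working strictly in pocket order from the robot's left (red, yellow, green, blue, white; pass over colours that are not there). Lay the black-capped reject in the orange tray. When the drawer is loaded push it fully home until it seats at its detent, then press the green start button down and let it go; leave everything else where it stands.

Things in the scene. Friction and masses are not known exactly. Their poses are not given: they have to be found in the camera images.
- tube_red: red-capped tube, 116 mm long, 50 g, lying on the blue-green mat at the robot's right. Middle 84 mm: round barrel, 24 mm diameter, white label. Each end: a 16 mm long hexagon, 30 mm across flats, so it does not roll; the red one is the cap, the pale one the foot. Origin at mid-axis, 15 mm above its support; x along the axis to the cap, which may start either way. May be absent.
- tube_yellow: yellow-capped tube, 116 mm long, 50 g, lying on the blue-green mat at the robot's right. Middle 84 mm: round barrel, 24 mm diameter, white label. Each end: a 16 mm long hexagon, 30 mm across flats, so it does not roll; the yellow one is the cap, the pale one the foot. Origin at mid-axis, 15 mm above its support; x along the axis to the cap, which may start either way. May be absent.
- tube_green: green-capped tube, 116 mm long, 50 g, lying on the blue-green mat at the robot's right. Middle 84 mm: round barrel, 24 mm diameter, white label. Each end: a 16 mm long hexagon, 30 mm across flats, so it does not roll; the green one is the cap, the pale one the foot. Origin at mid-axis, 15 mm above its support; x along the axis to the cap, which may start either way. May be absent.
- tube_blue: blue-capped tube, 116 mm long, 50 g, lying on the blue-green mat at the robot's right. Middle 84 mm: round barrel, 24 mm diameter, white label. Each end: a 16 mm long hexagon, 30 mm across flats, so it does not roll; the blue one is the cap, the pale one the foot. Origin at mid-axis, 15 mm above its support; x along the axis to the cap, which may start either way. May be absent.
- tube_white: white-capped tube, 116 mm long, 50 g, lying on the blue-green mat at the robot's right. Middle 84 mm: round barrel, 24 mm diameter, white label. Each end: a 16 mm long hexagon, 30 mm across flats, so it does not roll; the white one is the cap, the pale one the foot. Origin at mid-axis, 15 mm above its support; x along the axis to the cap, which may start either way. May be absent.
- tube_black: black-capped tube, 116 mm long, 50 g, lying on the blue-green mat at the robot's right. Middle 84 mm: round barrel, 24 mm diameter, white label. Each end: a 16 mm long hexagon, 30 mm across flats, so it does not roll; the black one is the cap, the pale one the foot. Origin at mid-axis, 15 mm above its support; x along the axis to the cap, which may start either way. The reject.
- pocket1 (a point): Pocket 1 (1 to 5 from robot's left, 46 mm pitch), red patches on its floor and the drawer front. Point: where a loaded tube's origin lies, 22 mm above drawer floor; x the way the drawer shuts, along the tube, z up. Barrel drops in two combs 30 mm before and behind: notches 29 mm wide, rounded teeth 8.5 mm above the point, room for fingers between combs, hexagons outside them; 9 mm play lengthwise.
- pocket2 (a point): Pocket 2 (1 to 5 from robot's left, 46 mm pitch), yellow patches on its floor and the drawer front. Point, axes and shape as for pocket 1.
- pocket3 (a point): Pocket 3 (1 to 5 from robot's left, 46 mm pitch), green patches on its floor and the drawer front. Point, axes and shape as for pocket 1.
- pocket4 (a point): Pocket 4 (1 to 5 from robot's left, 46 mm pitch), blue patches on its floor and the drawer front. Point, axes and shape as for pocket 1.
- pocket5 (a point): Pocket 5 (1 to 5 from robot's left, 46 mm pitch), white patches on its floor and the drawer front. Point, axes and shape as for pocket 1.
- drawer (a joint): travel of the loading drawer, m: 0 fully home, grows as it comes out towards the robot (to 0.18). Starts 0.155 to 0.175. Drag about 2.5 N; some 12 mm before home a sprung detent resists (about 11 N in all), then gives and pulls the drawer home against its stop. Seated it reads 0, with about 1 mm of give.
- drawer_handle (a point): middle of the steel bar handle on the drawer front: bar 120 mm long, about 10 mm thick, level, 35 mm out from the panel, 70 mm above the table. x is the shutting direction, y along the bar. Panel 266 mm wide, its top 100 mm above the table. The pocket points lie 115 mm behind the bar, in x. Closed fingers can push the bar from in front.
- loader: white unit that holds the drawer, fixed, 270 mm wide, 230 mm deep; origin on the table under the middle of its front face, x into the unit (away from the robot), y left. Top 120 mm above the table (165 mm from 105 mm behind the face on). With the drawer home its panel is level with the face, the bar 35 mm before it.
- start (a joint): travel of the green start button, m: 0 up, 0.007 fully down; springs back. Counts as pressed above 0.005.
- start_top (a point): centre of the top of the green start button, 36 mm in diameter, on the unit's top near its front edge on the right; press straight down, fully down takes about 5 N.
- reject_tray: shallow open orange tray at the robot's left, fixed, 180 mm (x) by 120 mm (y), walls 30 mm high and 4 mm thick, floor 4 mm thick; origin under the centre of its base.
- scanner: black hand scanner with a grey grip, 190 mm long, 35 mm high, origin under its head; loose bystander, origin at its underside, leave it where it is
- label_roll: roll of white labels, 64 mm in diameter, 30 mm high; loose bystander, origin at its underside, leave it where it is
- marker: white marker pen with a blue cap, 135 mm long, lying; loose bystander, origin at its underside, leave it where it is
- gel: clear gel bottle, 60 mm in diameter, 150 mm high; loose bystander, origin at its underside, leave it where it is
Not all that is in view belongs to the job. What is shaped like the tube_blue but purple is not meant.

How it is judged (in metres and radians):
On the way, in this order (a step that is already met when the one before it is completed fails the run):
1. the red-capped tube lies in pocket 1 with its cap towards the handle (horizontal distance between tube_red and pocket1 below 0.014 m and z of tube_red in the frame of pocket1 between -0.006 and 0.006 m and x of drawer_handle in the frame of tube_red above 0.085 m and linear speed of tube_red below 0.05 m/s), for 0.2 s.
2. the yellow-capped tube lies in pocket 2 with its cap towards the handle (horizontal distance between tube_yellow and pocket2 below 0.014 m and z of tube_yellow in the frame of pocket2 between -0.006 and 0.006 m and x of drawer_handle in the frame of tube_yellow above 0.085 m and linear speed of tube_yellow below 0.05 m/s), for 0.2 s.
3. the green-capped tube lies in pocket 3 with its cap towards the handle (horizontal distance between tube_green and pocket3 below 0.014 m and z of tube_green in the frame of pocket3 between -0.006 and 0.006 m and x of drawer_handle in the frame of tube_green above 0.085 m and linear speed of tube_green below 0.05 m/s), for 0.2 s.
4. the blue-capped tube lies in pocket 4 with its cap towards the handle (horizontal distance between tube_blue and pocket4 below 0.014 m and z of tube_blue in the frame of pocket4 between -0.006 and 0.006 m and x of drawer_handle in the frame of tube_blue above 0.085 m and linear speed of tube_blue below 0.05 m/s), for 0.2 s.
5. the white-capped tube lies in pocket 5 with its cap towards the handle (horizontal distance between tube_white and pocket5 below 0.014 m and z of tube_white in the frame of pocket5 between -0.006 and 0.006 m and x of drawer_handle in the frame of tube_white above 0.085 m and linear speed of tube_white below 0.05 m/s), for 0.2 s.
6. the drawer is pushed home and has seated at its detent (value of joint drawer below 0.003 m), for 0.3 s.
7. the green start button is pressed with the drawer home (value of joint start above 0.005 m and value of joint drawer below 0.003 m), for 0.05 s.
At the end, for the whole second after the job is handed in: Every tube that is present and not black lies in the pocket of its colour (within 14 mm across and 6 mm in height of the pocket's point, cap towards the handle), the black one lies in the orange tray, the drawer is home (within 3 mm), the button is up again, all at rest (horizontal distance between tube_red and pocket1 below 0.014 m and z of tube_red in the frame of pocket1 between -0.006 and 0.006 m and x of drawer_handle in the frame of tube_red above 0.085 m and horizontal distance between tube_yellow and pocket2 below 0.014 m and z of tube_yellow in the frame of pocket2 between -0.006 and 0.006 m and x of drawer_handle in the frame of tube_yellow above 0.085 m and horizontal distance between tube_green and pocket3 below 0.014 m and z of tube_green in the frame of pocket3 between -0.006 and 0.006 m and x of drawer_handle in the frame of tube_green above 0.085 m and horizontal distance between tube_blue and pocket4 below 0.014 m and z of tube_blue in the frame of pocket4 between -0.006 and 0.006 m and x of drawer_handle in the frame of tube_blue above 0.085 m and horizontal distance between tube_white and pocket5 below 0.014 m and z of tube_white in the frame of pocket5 between -0.006 and 0.006 m and x of drawer_handle in the frame of tube_white above 0.085 m and x of tube_black in the frame of reject_tray between -0.08 and 0.08 m and y of tube_black in the frame of reject_tray between -0.055 and 0.055 m and z of tube_black in the frame of reject_tray between 0 and 0.03 m and value of joint drawer below 0.003 m and value of joint start below 0.002 m and linear speed of each of tube_red, tube_yellow, tube_green, tube_blue, tube_white, tube_black below 0.03 m/s); the robot touches nothing.
It fails at once if a bystander (scanner, label roll, marker, gel bottle) is pushed more than 40 mm from its place (distance of any of scanner, label_roll, marker, gel from where it was at the start of the episode above 0.04 m).
Of tube_red, tube_yellow, tube_green, tube_blue, tube_white only 3 to 5 are there at a start; the rules pass over those that are not, and their reading is None.
At some moment in a run one of tube_red, tube_yellow, tube_green, tube_blue, tube_white, tube_black may be knocked a few centimetres aside while the robot is not near it.
Once in a run the grip may slacken for a moment while it holds something.
It also fails if it takes over 210 s, if anything falls off the work surface, if the arm or the gripper's body presses on something with over 40 N, if the wrist force passes 120 N, or if a joint passes its speed limit or range.

## Working session

There is one attempt and no reset: what is moved stays moved. The work goes in short steps, each a Python script; the robot and the scene stay as the last script left them, time stands still between calls to the robot, and variables do not carry over. Pictures are saved under pics/ and viewed, and the job is handed in when it is done.

```bash
ls; mkdir -p pics; python3 - <<'E'
from station import *
import cv2,numpy as np
for n in ["scene","top","wrist"]:
    im=get_image(n); cv2.imwrite(f"pics/a_{n}.png",im["color"][:,:,::-1]); np.savez(f"a_{n}.npz",**im)
    print(n,im["K"].tolist(),np.round(im.get("extrinsics",im.get("T_tool_cam")),4).tolist())
print(read_time(),robot.pinch_z, read_ee_rot())
E
```

```text
pics
scene [[416.80451785074683, 0.0, 321.53080899340245], [0.0, 416.80451785074683, 200.94882048284484], [0.0, 0.0, 1.0]] [[-0.5893, 0.5538, -0.5883, 1.2019], [0.8079, 0.4108, -0.4226, 0.5494], [0.0076, -0.7243, -0.6894, 0.9495], [0.0, 0.0, 0.0, 1.0]]
top [[487.703949482841, 0.0, 322.8557691482875], [0.0, 487.703949482841, 205.2955500193498], [0.0, 0.0, 1.0]] [[0.017, -0.9859, 0.1667, 0.2685], [-0.9998, -0.0179, -0.0034, 0.0328], [0.0063, -0.1666, -0.986, 1.3342], [0.0, 0.0, 0.0, 1.0]]
wrist [[354.90108553517894, 0.0, 320.6792505938316], [0.0, 354.90108553517894, 197.26199291981342], [0.0, 0.0, 1.0]] [[-0.0009, -0.2847, 0.9586, 0.0315], [1.0, -0.0005, 0.0007, 0.0012], [0.0003, 0.9586, 0.2847, -0.0735], [0.0, 0.0, 0.0, 1.0]]
0.15 0.1547 [[-5.39408651e-04  4.25786013e-01  9.04823729e-01]
 [-1.06622167e-03  9.04823101e-01 -4.25786353e-01]
 [-9.99999286e-01 -1.19441551e-03 -3.40871349e-05]]
```

View pics/a_top.png

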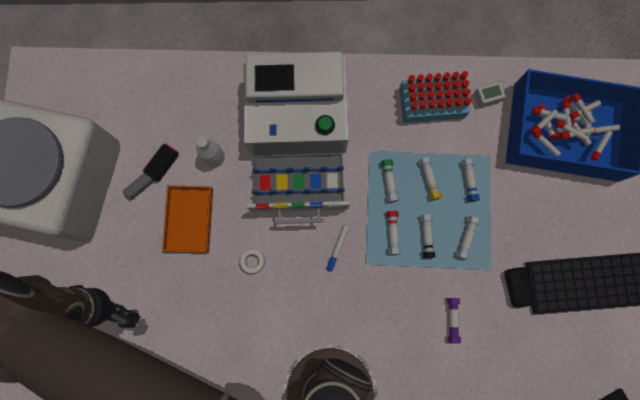

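View pics/a_scene.png

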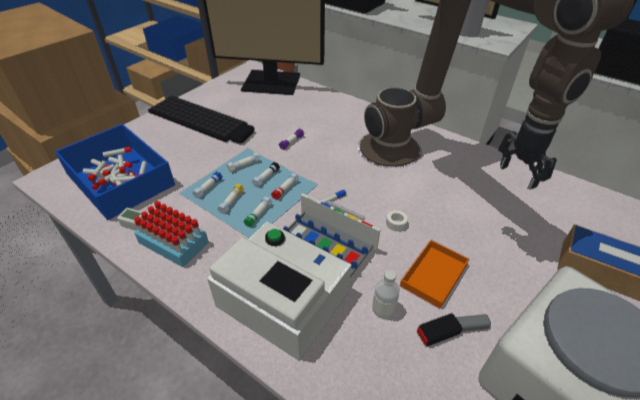

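View pics/a_wrist.png

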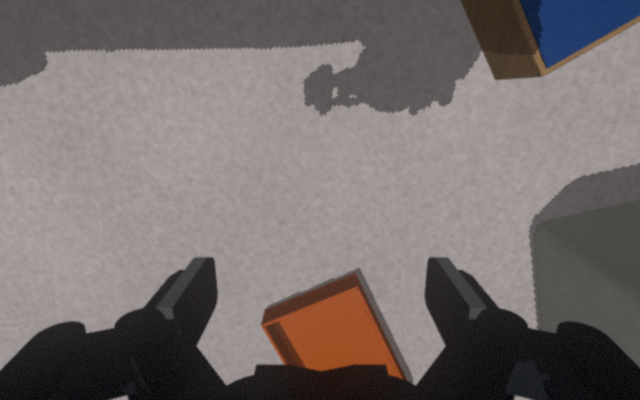

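```bash
cat > h.py <<'E'
from station import *
import cv2,numpy as np
def cloud(im,T=None):
    z=im["range_z"]; K=im["K"]; v,u=np.mgrid[:z.shape[0],:z.shape[1]]
    P=np.stack([(u-K[0,2])/K[0,0]*z,(v-K[1,2])/K[1,1]*z,z],-1)
    T=im["extrinsics"] if T is None else T
    return P@T[:3,:3].T+T[:3,3]
def ray(im,u,v,zp,T=None):
    K=im["K"];T=im["extrinsics"] if T is None else T
    d=T[:3,:3]@np.array([(u-K[0,2])/K[0,0],(v-K[1,2])/K[1,1],1]); o=T[:3,3]
    return o+d*(zp-o[2])/d[2]
def wrist():
    p=read_ee_pos();R=read_ee_rot();im=get_image("wrist")
    T=np.eye(4);T[:3,:3]=R;T[:3,3]=p
    return im,T@im["T_tool_cam"]
def down(yaw):  # tool x down; jaw axis y at yaw deg in world
    a=np.radians(yaw);y=np.array([np.cos(a),np.sin(a),0]);x=np.array([0,0,-1.]);return np.stack([x,y,np.cross(x,y)],1)
E
python3 - <<'E'
from h import *
im=dict(np.load("a_top.npz")); C=cloud(im)
c=im["color"]
cv2.imwrite("pics/b1.png",cv2.resize(c[140:280,355:500,::-1],None,fx=5,fy=5,interpolation=cv2.INTER_CUBIC)[:,:800][:600])
cv2.imwrite("pics/b2.png",cv2.resize(c[40:280,150:355,::-1],None,fx=2.5,fy=2.5,interpolation=cv2.INTER_CUBIC))
roi=np.zeros(c.shape[:2],bool); roi[150:270,366:494]=1
print("mat z",np.median(C[roi][:,2]))
m=(roi&(C[...,2]>np.median(C[roi][:,2])+0.008)).astype(np.uint8)
n,l,s,ce=cv2.connectedComponentsWithStats(m)
for i in range(1,n):
    if s[i,4]<60: continue
    P=C[l==i]; 
    r=cv2.minAreaRect((P[:,:2]*1000).astype(np.float32)); print(s[i,4],ce[i].round(),np.round(r[0],1),np.round(r[1],1),round(r[2],1),"zmax",np.percentile(P[:,2],95).round(4))
E
```

```text
mat z 0.0037990986240089564
426 [429. 178.] [ 423.8 -154.1] [111.9 472.8] 53.0 zmax 0.0351
435 [389. 180.] [431.7 -91.9] [ 90.  400.7] 65.3 zmax 0.036
431 [470. 180.] [ 413.6 -207.2] [110.4 549.8] 42.5 zmax 0.036
435 [393. 232.] [ 348.1 -101.1] [102.1 294.3] 49.9 zmax 0.0358
440 [427. 236.] [ 330.2 -144.9] [110.9 359.4] 36.3 zmax 0.0349
457 [467. 237.] [ 327.9 -200.4] [101.6 470.3] 26.5 zmax 0.0352
```

View pics/b1.png

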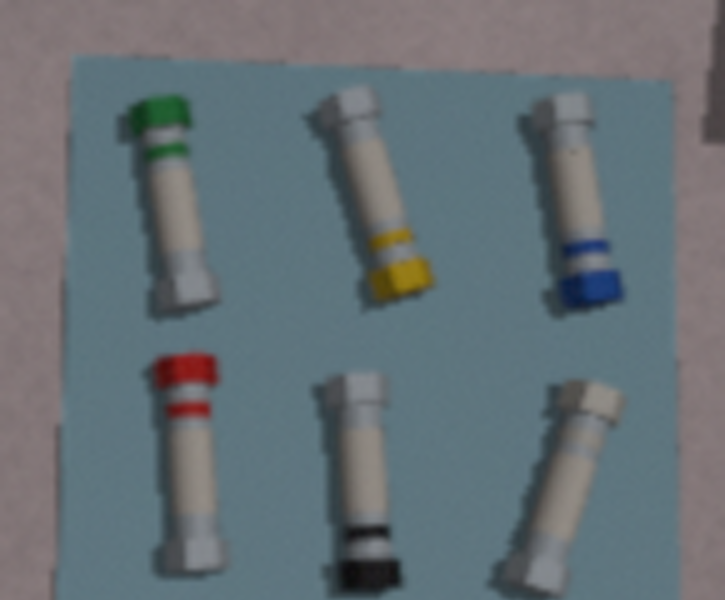

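View pics/b2.png

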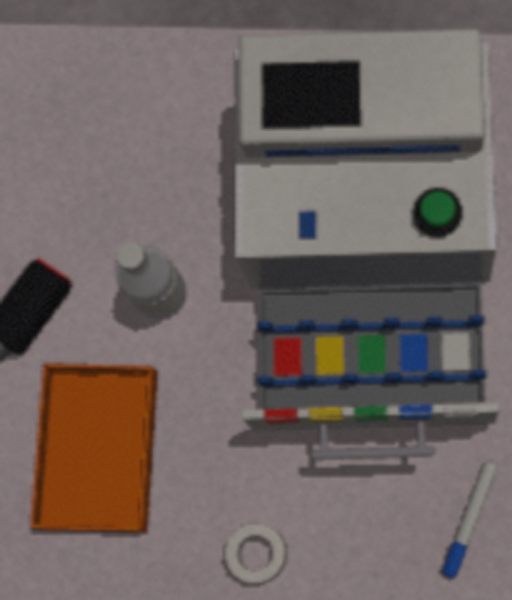

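```bash
python3 - <<'E'
from h import *
print(read_time())
# camera at tool -z 73mm; choose yaw so tool z = +x world or so
for yaw in (90,-90):
    R=down(yaw); print(yaw,R[:,2],kinematics.solve_ik(np.array([0.35,-0.15,0.45]),R))
R=down(90)
if R[0,2]<0: R=down(-90)
robot.movep([0.32,-0.15,0.42],R); 
im,T=wrist(); np.savez("w1.npz",T=T,**im); cv2.imwrite("pics/w1.png",im["color"][:,:,::-1]); print(read_time(),read_qpos())
robot.movep([0.30,0.06,0.42],R); 
im,T=wrist(); np.savez("w2.npz",T=T,**im); cv2.imwrite("pics/w2.png",im["color"][:,:,::-1]); print(read_time(),read_qpos())
t=get_image("top"); np.savez("t1.npz",**t); cv2.imwrite("pics/t1.png",t["color"][:,:,::-1])
E
```

```text
0.15
90 [ 1.000000e+00 -6.123234e-17  0.000000e+00] [-23.19859051  -8.09598366 -11.7597384   86.33624526   0.
 -23.19859051]
-90 [-1.000000e+00 -6.123234e-17 -0.000000e+00] [-23.19859051  -8.09598366 -11.7597384   86.33624526   0.
 156.80140949]
2.4583 [-2.50479753e+01 -1.13044010e+01 -1.81095495e+01  8.32022117e+01
  5.15885823e-03 -2.50995728e+01]
3.3583 [ 1.12358781e+01 -1.64874003e+01 -2.18427929e+01  8.46393650e+01
 -2.12952009e-02  1.12579552e+01]
```

View pics/w1.png

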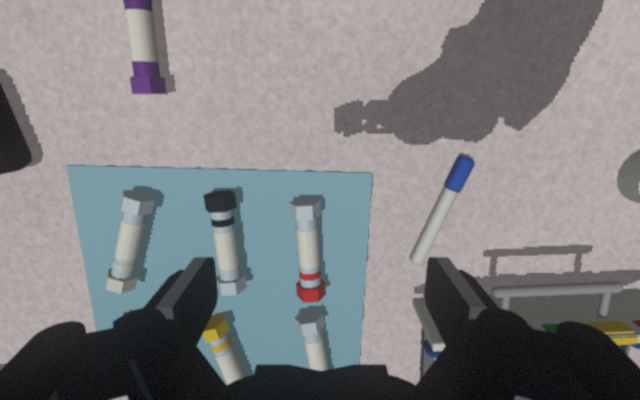

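View pics/w2.png

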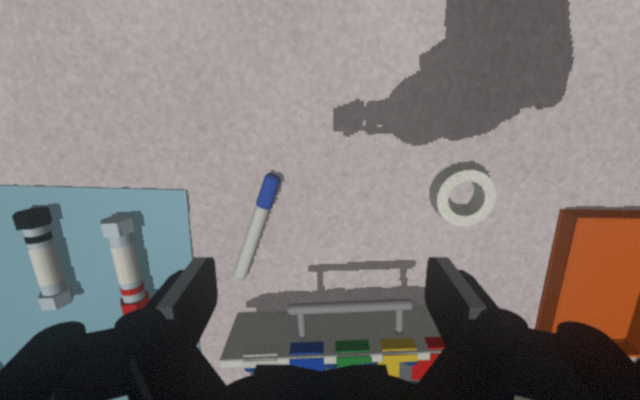

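```bash
python3 - <<'E'
from h import *
R=down(90)
robot.movep([0.46,0.06,0.42],R); 
im,T=wrist(); np.savez("w3.npz",T=T,**im); cv2.imwrite("pics/w3.png",im["color"][:,:,::-1]); print(read_time(),read_qpos())
robot.movep([0.43,-0.15,0.42],R); 
im,T=wrist(); np.savez("w4.npz",T=T,**im); cv2.imwrite("pics/w4.png",im["color"][:,:,::-1]); print(read_time(),read_qpos())
E
```

```text
4.1417 [ 7.34123190e+00  6.14778963e-01 -7.48759738e+00  8.19612576e+01
  2.88802382e-03  7.42588942e+00]
5.05 [-1.91255920e+01 -3.55120188e-01 -8.39758282e+00  8.19157971e+01
  2.61057687e-02 -1.91890624e+01]
```

View pics/w3.png

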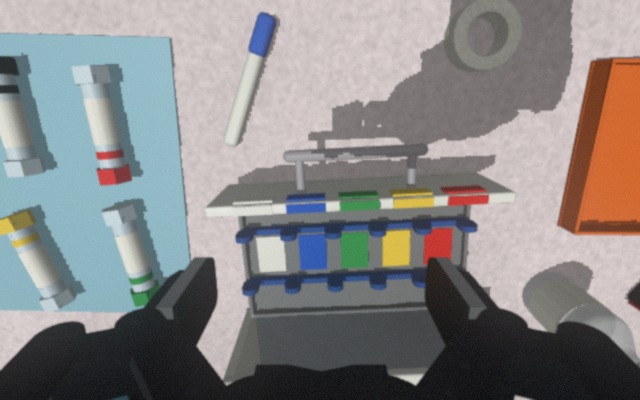

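View pics/w4.png

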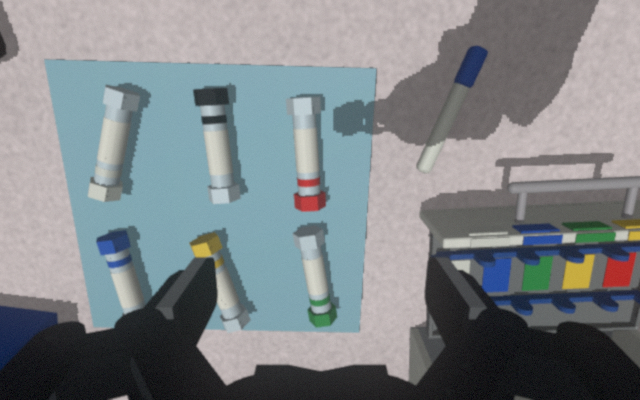

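```bash
cat >> h.py <<'E'
HUE={'red':[(0,8),(172,180)],'yellow':[(18,32)],'green':[(45,80)],'blue':[(105,125)]}
def hm(c,name,smin=120,vmin=50):
    h=cv2.cvtColor(c,cv2.COLOR_RGB2HSV); m=np.zeros(c.shape[:2],bool)
    for a,b in HUE[name]: m|=(h[...,0]>=a)&(h[...,0]<=b)
    return m&(h[...,1]>smin)&(h[...,2]>vmin)
def tubes(im,T=None,box=(0.24,0.50,-0.27,-0.05),zmat=0.0):
    C=cloud(im,T); c=im["color"]
    ok=(im["range_z"]>0)&(C[...,0]>box[0])&(C[...,0]<box[1])&(C[...,1]>box[2])&(C[...,1]<box[3])&(C[...,2]>zmat+0.010)&(C[...,2]<zmat+0.045)
    n,l,s,ce=cv2.connectedComponentsWithStats(ok.astype(np.uint8)); out={}
    for i in range(1,n):
        if s[i,4]<120: continue
        P=C[l==i]; col=c[l==i].astype(float)
        q=P[:,:2]; m=np.median(q,0); k=np.linalg.norm(q-m,axis=1)<0.075
        for _ in range(6):
            mu=q[k].mean(0); w,V=np.linalg.eigh(np.cov((q[k]-mu).T)); a=V[:,1]; nrm=V[:,0]
            d=(q-mu)@nrm; t=(q-mu)@a; k=(abs(d)<0.019)&(abs(t)<0.07)
        lo,hi=np.percentile(t[k],[1,99]); ctr=mu+a*(lo+hi)/2
        tt=(q-ctr)@a; side=0.003*0
        h=cv2.cvtColor(col[None].astype(np.uint8),cv2.COLOR_RGB2HSV)[0].astype(int)
        best=None
        for sg in (1,-1):
            e=k&(sg*tt>0.044)&(sg*tt<0.057)&(abs(d)<0.012)
            if e.sum()<3: continue
            hh=np.median(h[e],0); rgb=np.median(col[e],0)
            if hh[1]>110:
                nm=[n_ for n_ in HUE if any(x<=hh[0]<=y for x,y in HUE[n_])]
                best=(nm[0] if nm else 'sat%s'%hh,sg)
            elif hh[2]<75: best=('black',sg)
        nm,sg=best or ('white',0)
        if nm=='white':
            r=[]
            for g in (1,-1):
                e=k&(g*tt>0.044)&(g*tt<0.057)&(abs(d)<0.012); x=np.median(col[e],0); r.append(x[0]-x[2])  # cap warmer than foot
            sg=1 if r[0]>r[1] else -1; 
        a=a*sg
        out[nm]=dict(c=ctr,a=a,ang=np.degrees(np.arctan2(a[1],a[0])),L=hi-lo,n=int(k.sum()),z=np.percentile(P[k][:,2],90),full=(l==i)[2:-2,2:-2].sum()==s[i,4])
    return out
E
cat > m.py <<'E'
from h import *
t=dict(np.load("t1.npz")); w4=dict(np.load("w4.npz")); w1=dict(np.load("w1.npz"));w3=dict(np.load("w3.npz"))
for nm,im,T in (("top",t,None),("w4",w4,w4["T"]),("w1",w1,w1["T"])):
    C=cloud(im,T); k=(im["range_z"]>0)&(abs(C[...,0]-.33)<.05)&(abs(C[...,1]-.0)<.03); 
    print(nm,"table z",np.median(C[k][:,2]) if k.sum() else None)
    for n_,d in tubes(im,T).items(): print(' ',n_,d['c'].round(4),round(d['ang'],1),'L',d['L'].round(4),d['n'],d['z'].round(4))
for nm,im,T in (("top",t,None),("w3",w3,w3["T"])):
    C=cloud(im,T)
    for col in HUE:
        m=hm(im["color"],col,90)&(C[...,2]>0.005)&(C[...,1]>-.07)&(C[...,1]<.16)&(C[...,0]>.36)&(C[...,0]<.50)
        n,l,s,ce=cv2.connectedComponentsWithStats(m.astype(np.uint8))
        for i in range(1,n):
            if s[i,4]>25: 
                P=C[l==i]; print(nm,col,s[i,4],ce[i].round(1),np.median(P,0).round(4), (P[:,:2].min(0)).round(3),(P[:,:2].max(0)).round(3))
E
python3 m.py
```

```text
top table z 0.7359047862783765
  red [ 0.4192 -0.1607] 3.2 L 0.1146 437 0.0339
  black [ 0.4105 -0.2526] -177.6 L 0.1132 431 0.0342
w4 table z -0.00018999440066352902
  black [ 0.4117 -0.2527] -177.6 L 0.1142 3040 0.0323
  red [ 0.4204 -0.1623] 3.2 L 0.1144 2941 0.0324
w1 table z -0.00014525499296130784
  black [ 0.4111 -0.2528] -177.4 L 0.1151 2515 0.0323
  red [ 0.42   -0.1623] 3.3 L 0.1152 2471 0.0324
top yellow 79 [280.1 205.5] [0.4737 0.1384 0.0992] [0.469 0.121] [0.482 0.154]
top green 50 [298.1 204.7] [0.4774 0.0922 0.1005] [0.472 0.08 ] [0.483 0.108]
top blue 65 [315.6 204.3] [0.48   0.0486 0.1001] [0.474 0.031] [0.486 0.062]
w3 red 34 [433.6 258.6] [0.4493 0.1039 0.2615] [0.449 0.103] [0.453 0.11 ]
w3 yellow 292 [410.7 192.1] [0.4708 0.1391 0.0916] [0.469 0.122] [0.473 0.159]
w3 yellow 386 [413.4 202.5] [0.4769 0.1393 0.1004] [0.387 0.061] [0.482 0.156]
w3 green 209 [358.1 195. ] [0.4729 0.0935 0.0924] [0.471 0.077] [0.475 0.109]
w3 green 334 [359.7 205.2] [0.4793 0.094  0.1005] [0.387 0.061] [0.484 0.11 ]
w3 blue 245 [305.  197.4] [0.4753 0.0471 0.0923] [0.387 0.031] [0.477 0.064]
w3 blue 352 [305.4 208. ] [0.4819 0.0476 0.1004] [0.387 0.031] [0.487 0.064]
```

```bash
sed -i 's/box=(0.24,0.50,-0.27,-0.05)/box=(0.30,0.68,-0.46,-0.08)/' h.py; sed -i 's/<.50)/<.64)/; s/>-.07)/>-.1)/; s/<.16)/<.25)/' m.py; python3 m.py
```

```text
top table z 0.7359047862783765
  yellow [ 0.5707 -0.2623] -164.7 L 0.1154 419 0.0338
  green [ 0.563 -0.152] 9.0 L 0.1155 428 0.0341
  blue [ 0.5683 -0.3733] -172.7 L 0.1147 429 0.0337
  red [ 0.4192 -0.1607] 3.2 L 0.1146 437 0.0339
  black [ 0.4105 -0.2528] -176.9 L 0.1132 436 0.0342
  white [ 0.41   -0.3622] -18.8 L 0.1153 452 0.0342
w4 table z -0.00018999440066352902
  white [ 0.4113 -0.3607] -18.7 L 0.115 3319 0.0323
  black [ 0.4117 -0.2529] -177.2 L 0.1142 3065 0.0323
  red [ 0.4204 -0.1623] 3.2 L 0.1144 2941 0.0324
  green [ 0.5635 -0.1532] 9.1 L 0.1151 2331 0.0324
  blue [ 0.5574 -0.3731] -172.5 L 0.0918 2041 0.0316
  yellow [ 0.5705 -0.2602] -165.1 L 0.1154 1968 0.0324
w1 table z -0.00014525499296130784
  white [ 0.5547 -0.2655] 14.7 L 0.083 1429 0.0319
  black [ 0.4111 -0.253 ] -176.8 L 0.1151 2548 0.0323
  red [ 0.42   -0.1623] 3.3 L 0.1152 2471 0.0324
top red 185 [264.4 182.2] [0.5506 0.1895 0.0291] [0.529 0.173] [0.571 0.204]
top red 76 [262.2 205.7] [0.4726 0.1846 0.0988] [0.467 0.169] [0.493 0.208]
top yellow 187 [281.5 181.6] [0.5522 0.142  0.0291] [0.531 0.127] [0.57
[... 1026 characters left out ...]
3 green 334 [359.7 205.2] [0.4793 0.094  0.1005] [0.387 0.061] [0.484 0.11 ]
w3 green 931 [354.  249.6] [0.5536 0.0972 0.0285] [0.387 0.061] [0.576 0.112]
w3 blue 245 [305.  197.4] [0.4753 0.0471 0.0923] [0.387 0.031] [0.477 0.064]
w3 blue 353 [305.5 208. ] [0.4819 0.048  0.1004] [0.387 0.031] [0.51  0.064]
w3 blue 2691 [334.8 236.9] [0.526  0.0597 0.0363] [ 0.387 -0.011] [0.579 0.203]
w3 blue 88 [467.7 228.2] [0.5181 0.2075 0.0567] [0.515 0.202] [0.521 0.215]
w3 blue 80 [243.4 239.2] [ 0.529  -0.0174  0.0567] [ 0.387 -0.024] [0.533 0.061]
w3 blue 1772 [341.  279.7] [0.5834 0.0791 0.0379] [ 0.387 -0.01 ] [0.592 0.172]
w3 blue 108 [250.2 289.5] [ 0.5879 -0.0147  0.0555] [ 0.586 -0.022] [ 0.594 -0.008]
  return _methods._mean(a, axis=axis, dtype=dtype,
  ret = um.true_divide(
```

```bash
cat > d.py <<'E'
from h import *
t=dict(np.load("t1.npz")); w3=dict(np.load("w3.npz"))
for nm,im,T in (("top",t,None),("w3",w3,w3["T"])):
    C=cloud(im,T);Cok=(C[...,1]>-.1)&(C[...,1]<.26)&(C[...,0]>.36)&(C[...,0]<.64)&(im["range_z"]>0)
    pts=[]
    for j,col in enumerate(['red','yellow','green','blue']):
        m=hm(im["color"],col,90)&Cok&(abs(C[...,2]-0.029)<0.004)&(C[...,0]>0.51)
        m=cv2.morphologyEx(m.astype(np.uint8),cv2.MORPH_OPEN,np.ones((3,3),np.uint8))
        n,l,s,ce=cv2.connectedComponentsWithStats(m); i=1+np.argmax(s[1:,4]); r=cv2.minAreaRect(np.argwhere(l==i)[:,::-1].astype(np.float32))
        p=ray(im,*r[0],0.0285,T); p2=ray(im,*ce[i],0.0285,T); pts.append(p2[:2]); print(nm,col,s[i,4],p[:2].round(4),p2[:2].round(4))
    pts=np.array(pts); k=np.arange(4); f=[np.polyfit(k,pts[:,q],1) for q in (0,1)]
    print(" pitch vec",f[0][0],f[1][0]," yaw",np.degrees(np.arctan2(-f[0][0]*-1,-f[1][0])), "P1..5:",[(round(np.polyval(f[0],q),4),round(np.polyval(f[1],q),4)) for q in range(5)])
    # panel top
    m=Cok&(abs(C[...,2]-0.1)<0.004)&(C[...,0]<0.51)&(C[...,0]>.455)&(C[...,1]>-.03)&(C[...,1]<.21); P=C[m]
    f=np.polyfit(P[:,1],P[:,0],1); r=P[:,0]-np.polyval(f,P[:,1]);g=abs(r)<.008; f=np.polyfit(P[g,1],P[g,0],1); print(" panel x at y=.095",np.polyval(f,.095),"yaw",-np.degrees(np.arctan(f[0])),"y",np.percentile(P[g,1],[0,50,100]),"z",np.median(P[g,2]))
    m=Cok&(abs(C[...,2]-0.072)<0.006)&(C[...,0]<0.46)&(C[...,0]>.40); P=C[m]
    if len(P)>20:
        f=np.polyfit(P[:,1],P[:,0],1); print(" bar",len(P),np.polyval(f,.09),-np.degrees(np.arctan(f[0])),"y",np.percentile(P[:,1],[1,50,99]),"x",np.percentile(P[:,0],[1,50,99]),"z",np.median(P[:,2]))
    # unit top front
    m=(im["range_z"]>0)&(C[...,1]>-.1)&(C[...,1]<.3)&(abs(C[...,2]-.12)<.005)&(C[...,0]>.55); P=C[m]
    if len(P)>200: print(" unit top z",np.median(P[:,2]),cv2.minAreaRect((P[:,:2]*1000).astype(np.float32)))
    m=hm(im["color"],'green',90)&(C[...,0]>.6)&(C[...,2]>.1); P=C[m]; print(" button",m.sum(),np.median(P,0), P[:,:2].min(0),P[:,:2].max(0))
    m=(cv2.inRange(cv2.cvtColor(im["color"],cv2.COLOR_RGB2HSV),(8,150,60),(16,255,255))>0)&(C[...,1]>.2)&(C[...,0]<.7);P=C[m]
    if len(P): fl=P[P[:,2]<.012]; print(" tray",len(P),np.percentile(P[:,:2],[1,99],axis=0),'floor',np.median(fl,0), cv2.minAreaRect((fl[:,:2]*1000).astype(np.float32)))
E
python3 d.py 2>&1 | grep -v Warn
```

```text
return _methods._mean(a, axis=axis, dtype=dtype,
  ret = um.true_divide(
top red 37 [0.5649 0.1922] [0.566  0.1924]
top yellow 107 [0.5491 0.141 ] [0.5481 0.1409]
top green 34 [0.5484 0.1041] [0.5475 0.1046]
top blue 70 [0.5507 0.0508] [0.55 0.05]
 pitch vec -0.004882753473094579 -0.04636570720156501  yaw -6.011636979775966 P1..5: [(np.float64(0.5602), np.float64(0.1915)), (np.float64(0.5553), np.float64(0.1452)), (np.float64(0.5505), np.float64(0.0988)), (np.float64(0.5456), np.float64(0.0524)), (np.float64(0.5407), np.float64(0.0061))]
 panel x at y=.095 0.4784492268380408 yaw 2.8589339790651302 y [-0.02835086  0.08984035  0.20784862] z 0.10018119613923449
 bar 195 0.4416852078603323 2.548608014334661 y [0.03508393 0.10019722 0.15460067] x [0.43279243 0.44052308 0.45921761] z 0.07423561926341771
 unit top z 0.1203045183015865 ((754.5538330078125, 106.54103088378906), (231.18728637695312, 269.2606201171875), 2.9366400241851807)
 button 160 [0.68372858 0.02695369 0.14258026] [0.66626224 0.0111752 ] [0.70778865 0.04478353]
 tray 2984 [[0.35882774 0.33620892]
 [0.53459942 0.45422604]] 
[... 731 characters left out ...]
776769
 bar 2027 0.4410134293429958 1.831937825297355 y [0.02890291 0.0931029  0.15315416] x [0.43233942 0.43988328 0.45872412] z 0.07375915911118791
 unit top z 0.11851383798381801 ((647.9705200195312, 63.865821838378906), (14.869621276855469, 190.5254364013672), 2.57885479927063)
Traceback (most recent call last):
  File "d.py", line 22, in <module>
    m=hm(im["color"],'green',90)&(C[...,0]>.6)&(C[...,2]>.1); P=C[m]; print(" button",m.sum(),np.median(P,0), P[:,:2].min(0),P[:,:2].max(0))
                                                                                                              ~~~~~~~~~~~^^^
ValueError: zero-size array to reduction operation minimum which has no identity
```

```bash
python3 - <<'E'
from h import *
R=down(90)
robot.command_gripper(0.28,40)
print(read_grip_width())
robot.movep([0.28,-0.12,0.24],R)
robot.line_to([0.28,-0.12,0.192],0.12)
r=robot.line_to([0.28,-0.12,0.160],0.02,threshold=3)
print(r,read_ee_pos(),read_wrist_force())
robot.line_to([0.28,-0.12,0.30],0.2); robot.command_gripper(0.8); print(read_time())
E
```

```text
0.2801203036106937
True [ 0.27998504 -0.11998867  0.17335492] [-0.43099283  1.47814956  7.02789395]
9.3917
```

```bash
python3 - <<'E'
from h import *
w=dict(np.load("w3.npz"));t=dict(np.load("t1.npz"))
for im,T in((w,w["T"]),(t,None)):
    C=cloud(im,T); u=np.array([.9987,.0506]);n=np.array([-.0506,.9987]); q=C[...,:2]-[.5545,.0974]
    a=q@u;b=q@n;k=(abs(a)<.012)&(im["range_z"]>0)
    for lo in list(range(-140,-85,4))+list(range(88,140,4)):
        s=k&(b*1000>=lo)&(b*1000<lo+4)
        if s.sum()>1: print(lo,s.sum(),np.percentile(C[s][:,2],[5,50,95]).round(4))
E
```

```text
-140 47 [-0.0017 -0.0003  0.0008]
-136 35 [-0.0021 -0.0006  0.0005]
-132 2 [-0.0004  0.      0.0004]
-124 43 [0.0344 0.0357 0.0365]
-120 106 [0.0269 0.0311 0.0362]
-116 74 [0.0265 0.0275 0.0284]
-112 71 [0.0259 0.0273 0.0284]
-108 66 [0.0273 0.0285 0.0295]
-104 72 [0.0274 0.0285 0.0294]
-100 72 [0.0271 0.0286 0.0295]
-96 72 [0.0271 0.0286 0.03  ]
-92 70 [0.0274 0.0286 0.0294]
-88 70 [0.0273 0.0285 0.0297]
88 68 [0.0276 0.0288 0.0298]
92 76 [0.0274 0.0285 0.0297]
96 71 [0.0276 0.0286 0.0298]
100 73 [0.0277 0.0286 0.0299]
104 66 [0.0271 0.0283 0.0293]
108 70 [0.0264 0.0276 0.0289]
112 76 [0.0264 0.0274 0.0286]
116 135 [0.027  0.0329 0.0364]
120 25 [0.0341 0.0357 0.0368]
136 26 [-0.0012 -0.0002  0.0009]
-140 12 [-0.0029 -0.0004  0.0031]
-136 13 [-0.0043  0.0027  0.0041]
-132 9 [-0.0004  0.0008  0.0056]
-128 17 [-0.0023  0.0009  0.0045]
-124 5 [0.0336 0.0351 0.036 ]
-120 12 [0.0251 0.0306 0.0405]
-116 16 [0.0249 0.0279 0.0301]
-112 10 [0.0269 0.0285 0.031 ]
-108 14 [0.0245 0.0286 0.0337]
-104 12 [0.0238 0.0297 0.0345]
-100 11 [0.0261 0.031  0.033 ]
-96 14 [0.0259 0.0309 0.0343]
-92 9 [0.0256 0.0289 0.032 ]
-88 18 [0.0264 0.0291 0.0337]
88 8 [0.0266 0.03   0.0347]
92 17 [0.0267 0.0295 0.0337]
96 10 [0.0236 0.0275 0.0339]
100 14 [0.0246 0.0286 0.0336]
104 10 [0.0272 0.0285 0.0312]
108 12 [0.0241 0.0296 0.0307]
112 12 [0.0244 0.0276 0.0296]
116 18 [0.0257 0.0326 0.039 ]
120 9 [0.034  0.0368 0.0389]
124 2 [-0.0039 -0.0004  0.0031]
128 10 [-0.0031 -0.0006  0.0034]
132 17 [-0.0028 -0.      0.0019]
136 9 [-0.0028  0.001   0.005 ]
```

```bash
cat >> h.py <<'E'
import sys
YAW=2.9; U=np.array([np.cos(np.radians(YAW)),np.sin(np.radians(YAW))]); N=np.array([-U[1],U[0]])
P3=np.array([.5545,.0974])
def pocket(i): return P3+N*0.046*(3-i)
TRAVEL=0.33
def look(pos,yaw=90,name=None):
    robot.movep(pos,down(yaw)); im,T=wrist()
    if name: cv2.imwrite(f"pics/{name}.png",im["color"][:,:,::-1])
    return im,T
def pick(c,ang):
    R=down(ang-90)
    robot.command_gripper(0.75,60)
    robot.movep([c[0],c[1],0.27],R); robot.line_to([c[0],c[1],0.181],0.12,threshold=10)
    print("at",read_ee_pos().round(4),"F",read_wrist_force().round(1))
    robot.command_gripper(0.0,60); print("grip",read_grip_width())
    robot.line_to([c[0],c[1],TRAVEL],0.2); print("lifted grip",read_grip_width(),read_time())
def place(i,zr=0.2155):
    p=pocket(i); R=down(90+YAW)
    robot.movep([p[0],p[1],TRAVEL],R); g=read_grip_width(); print("above, grip",g)
    if not .2<g<.36: raise SystemExit("grip odd")
    robot.line_to([p[0],p[1],0.235],0.15); r=robot.line_to([p[0],p[1],zr],0.04,threshold=8)
    print("down",r,read_ee_pos().round(4),read_wrist_force().round(1),"grip",read_grip_width())
def release(i):
    p=pocket(i)
    robot.command_gripper(0.40); robot.wait(0.2); robot.line_to([p[0],p[1],TRAVEL],0.15); print("t",read_time())
E
python3 - <<'E'
from h import *
im,T=look([0.43,-0.17,0.42],90,"p1")
tb=tubes(im,T); 
for n,d in tb.items(): print(n,d['c'].round(4),round(d['ang'],1),d['L'].round(4),d['z'].round(4))
d=tb['red']; pick(d['c'],d['ang'])
p=pocket(1); robot.movep([p[0],p[1],TRAVEL],down(90+YAW))
im,T=wrist(); cv2.imwrite("pics/p2.png",im["color"][:,:,::-1]); print(read_grip_width())
s=get_image("scene");cv2.imwrite("pics/p3.png",s["color"][:,:,::-1])
E
```

```text
white [ 0.5882 -0.2541] 8.9 0.0789 0.0325
black [ 0.4116 -0.2534] -177.2 0.114 0.0323
red [ 0.4203 -0.1628] 3.3 0.1144 0.0323
green [ 0.5635 -0.1537] 9.0 0.1151 0.0325
blue [ 0.5589 -0.3734] -173.2 0.0948 0.0315
at [ 0.4206 -0.1629  0.1816] F [0.5 0.5 0.1]
grip 0.25908393564925064
lifted grip 0.25581775607668705 15.325
0.2558994446832385
  return _methods._mean(a, axis=axis, dtype=dtype,
  ret = um.true_divide(
```

View pics/p2.png

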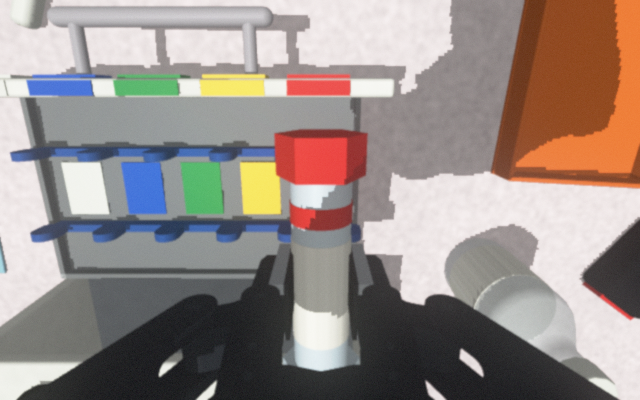

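View pics/p3.png

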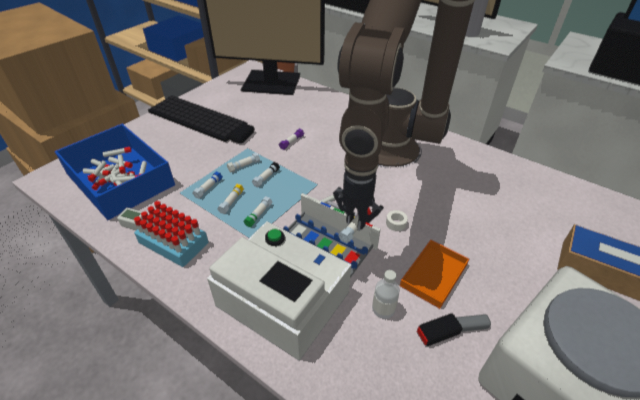

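```bash
cat >> h.py <<'E'
def held(im,T):
    """position of the cap's outer end relative to TCP in world axes, from the wrist cloud"""
    C=cloud(im,T); p=read_ee_pos(); R=read_ee_rot(); q=(C-p)@R  # tool coords
    k=(im["range_z"]>0)&(abs(q[...,1])<.014)&(q[...,0]>.13)&(q[...,0]<.18)&(q[...,2]<-.02)&(q[...,2]>-.09)
    z=q[k][:,2]; x=q[k]; cap=x[x[:,2]<-.045]
    return dict(end=float(np.percentile(z,1)),top=float(np.percentile(cap[:,0],5)),y=float(np.median(cap[:,1])))
E
python3 - <<'E'
from h import *
im,T=wrist(); print(held(im,T))
place(1)
im,T=wrist(); cv2.imwrite("pics/p4.png",im["color"][:,:,::-1])
E
```

```text
{'end': -0.0581976704379978, 'top': 0.14867817439411618, 'y': 0.00045331141277788845}
above, grip 0.2561471008604959
down False [0.5498 0.1893 0.2153] [-0.1  0.3 -1.2] grip 0.2567551058792019
```

View pics/p4.png

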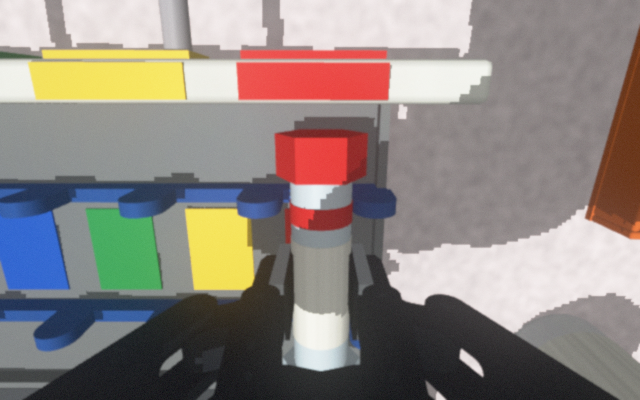

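```bash
python3 -W ignore - <<'E'
from h import *
release(1)
im,T=wrist(); cv2.imwrite("pics/p5.png",im["color"][:,:,::-1])
C=cloud(im,T); q=C[...,:2]-pocket(1); a=q@U;b=q@N
k=(im["range_z"]>0)&(abs(b)<.016)&(a<-.02)&(a>-.075)&(C[...,2]>.045)&(C[...,2]<.075); print("cap end",np.percentile(a[k],2),"top",np.percentile(C[k][:,2],97),"b",np.median(b[k]))
im,T=look([0.47,-0.22,0.42],90,"p6")
for n,d in tubes(im,T).items(): print(n,d['c'].round(4),round(d['ang'],1),d['L'].round(4),d['z'].round(4))
print(read_time())
E
```

```text
t 20.6667
cap end -0.057762807472013046 top 0.06517338232253377 b 0.0011189115098213763
white [ 0.5391 -0.1577] 12.9 0.0665 0.0324
black [ 0.4117 -0.2549] -177.2 0.1141 0.0324
blue [ 0.5686 -0.3723] -171.9 0.1142 0.0322
yellow [ 0.5707 -0.2615] -162.8 0.1155 0.0325
22.3417
```

View pics/p5.png

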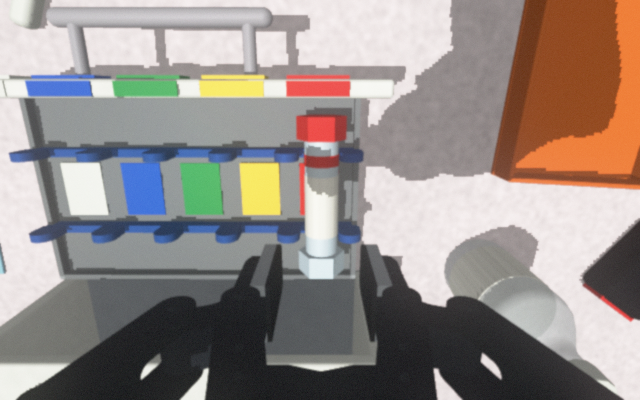

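View pics/p6.png

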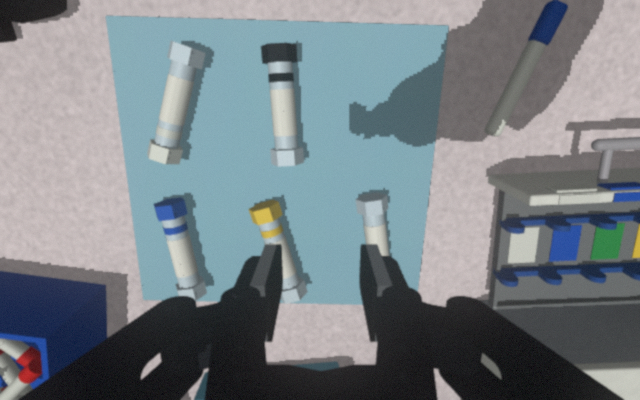

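```bash
cat >> h.py <<'E'
def do(name,i,guess,tag):
    robot.command_gripper(0.75,60)
    im,T=look([guess[0]+.01,guess[1],0.40],90,tag+"_look"); tb=tubes(im,T)
    d=tb[name]; print(name,d['c'].round(4),round(d['ang'],1),d['L'].round(4),d['z'].round(4))
    if d['L']<.112 or np.linalg.norm(d['c']-guess)>.02: raise SystemExit("check")
    pick(d['c'],d['ang'])
    p=pocket(i); robot.movep([p[0],p[1],TRAVEL],down(90+YAW))
    im,T=wrist(); print(held(im,T)); cv2.imwrite(f"pics/{tag}_held.png",im["color"][:,:,::-1])
    place(i)
    im,T=wrist(); print(held(im,T)); cv2.imwrite(f"pics/{tag}_in.png",im["color"][:,:,::-1])
def checkpocket(i,tag):
    im,T=wrist(); cv2.imwrite(f"pics/{tag}_rel.png",im["color"][:,:,::-1])
    C=cloud(im,T); q=C[...,:2]-pocket(i); a=q@U;b=q@N
    k=(im["range_z"]>0)&(abs(b)<.016)&(a<-.02)&(a>-.075)&(C[...,2]>.045)&(C[...,2]<.085); print("cap end",np.percentile(a[k],2),"top",np.percentile(C[k][:,2],97),"b",np.median(b[k]),read_time())
E
python3 -W ignore - <<'E'
from h import *
do('yellow',2,np.array([.5706,-.2612]),'y')
E
python3 -c "
import cv2,numpy as np
cv2.imwrite('pics/y_all.png',cv2.resize(np.hstack([cv2.imread(f'pics/y_{s}.png') for s in('held','in')]),(800,250)))"
```

```text
yellow [ 0.5722 -0.2648] -164.6 0.1144 0.0325
at [ 0.5727 -0.265   0.1821] F [-0.2  0.   0. ]
grip 0.258338597921334
lifted grip 0.25555124350753355 26.3833
{'end': -0.05906253452140822, 'top': 0.14879064859866162, 'y': 0.000608691386747105}
above, grip 0.2526431412653619
down False [0.5521 0.1433 0.2154] [-0.1 -0.4 -0.3] grip 0.25538550100474655
{'end': -0.08924231796188625, 'top': 0.14263193839241917, 'y': 0.0017532278765936865}
```

View pics/y_all.png

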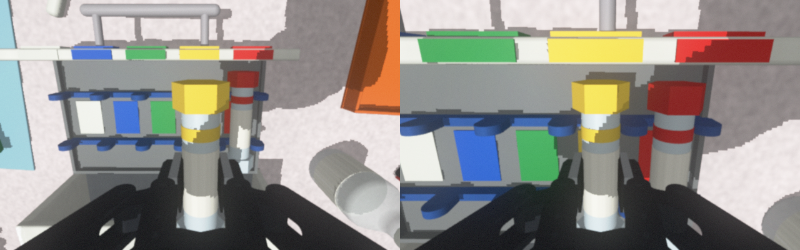

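```bash
python3 -W ignore - <<'E'
from h import *
release(2); checkpocket(2,'y')
do('green',3,np.array([.5633,-.153]),'g')
E
python3 -c "
import cv2,numpy as np
cv2.imwrite('pics/g_all.png',cv2.resize(np.hstack([cv2.imread(f'pics/{s}.png') for s in('y_rel','g_look','g_held','g_in')]),(800,125)))
cv2.imwrite('pics/g_all.png',cv2.resize(np.vstack([np.hstack([cv2.imread(f'pics/{s}.png') for s in r]) for r in(('y_rel','g_look'),('g_held','g_in'))]),(800,500)))"
```

```text
t 31.05
cap end -0.058554375200329585 top 0.06515720453512885 b 0.0011731306663255127 31.1
green [ 0.564  -0.1536] 8.9 0.1142 0.0324
at [ 0.5644 -0.1537  0.1817] F [0.2 0.6 0.2]
grip 0.2541597030569989
lifted grip 0.25364072720920317 37.7
{'end': -0.058027948955579785, 'top': 0.14893209832580886, 'y': 0.00048009212270713476}
above, grip 0.25752574555397006
down False [0.5545 0.0974 0.2154] [ 0.5 -0.6 -0.1] grip 0.25322559344608114
{'end': -0.05815212604558691, 'top': 0.14898952302736015, 'y': 0.0006216387222316476}
```

View pics/g_all.png

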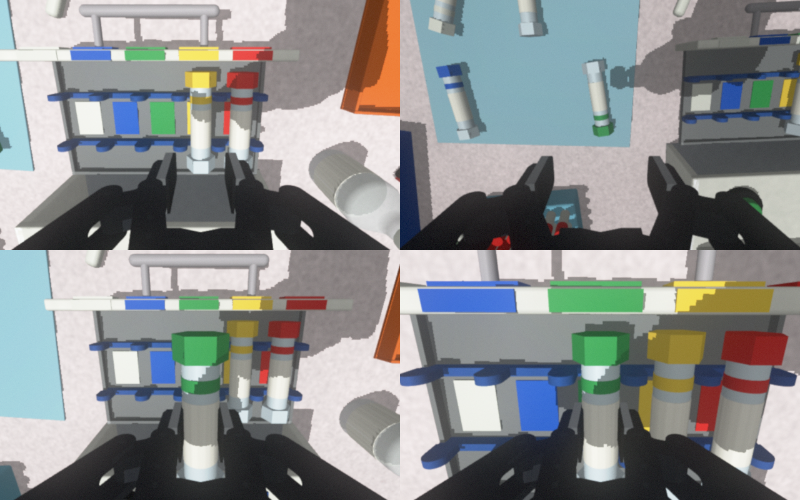

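Yellow is seated and green sits over pocket 3 with its cap towards the handle. Next comes blue.

```bash
python3 -W ignore - <<'E'
from h import *
release(3); checkpocket(3,'g')
do('blue',4,np.array([.5686,-.3730]),'b')
E
python3 -c "
import cv2,numpy as np
cv2.imwrite('pics/b_all.png',cv2.resize(np.vstack([np.hstack([cv2.imread(f'pics/{s}.png') for s in r]) for r in(('g_rel','b_look'),('b_held','b_in'))]),(800,500)))"
```

```text
t 43.075
cap end -0.05756206817355911 top 0.06524398249876252 b 0.0012005288848394447 43.125
blue [ 0.57   -0.3763] -172.8 0.1143 0.0324
at [ 0.5704 -0.3766  0.1822] F [-0.4 -0.1  0.6]
grip 0.2550576632724789
lifted grip 0.25693134238796855 48.35
{'end': -0.05854765309004668, 'top': 0.1487150715291537, 'y': 0.0005583286515206493}
above, grip 0.25659433725904146
down False [0.5568 0.0515 0.2154] [ 0.4 -0.3 -0.5] grip 0.2556987412131564
{'end': -0.08921786000267933, 'top': 0.14256702836904117, 'y': -0.0012454303651057283}
```

View pics/b_all.png

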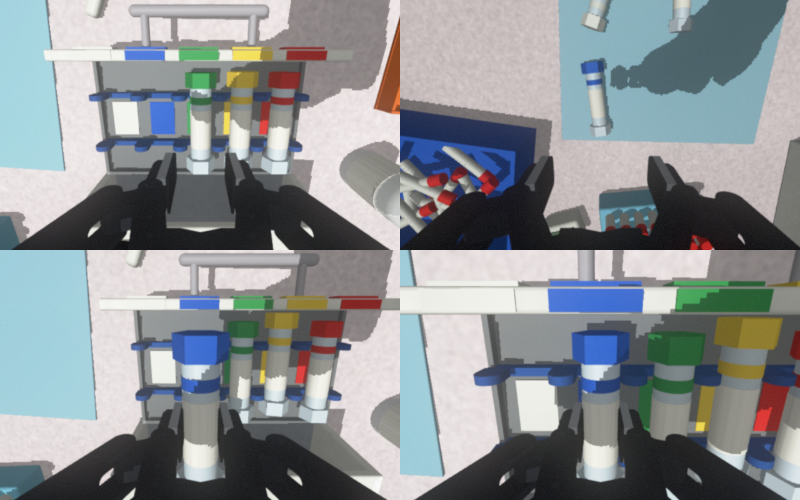

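```bash
python3 -W ignore - <<'E'
from h import *
release(4); checkpocket(4,'b')
do('white',5,np.array([.4113,-.3610]),'w')
E
python3 -c "
import cv2,numpy as np
cv2.imwrite('pics/w_all.png',cv2.resize(np.vstack([np.hstack([cv2.imread(f'pics/{s}.png') for s in r]) for r in(('b_rel','w_look'),('w_held','w_in'))]),(800,500)))"
```

```text
t 53.0833
cap end -0.058145302942289034 top 0.06522599172177408 b 0.0012351399179678685 53.1333
white [ 0.41   -0.3656] -19.0 0.1141 0.0324
at [ 0.4103 -0.3658  0.1816] F [ 0.   0.4 -0.8]
grip 0.2573983302370444
lifted grip 0.2586142460905544 60.5583
{'end': -0.05869922011736468, 'top': 0.14879178876005317, 'y': 0.00047981026718757377}
above, grip 0.25357261478841187
down False [0.5591 0.0055 0.2154] [-0.1  0.3 -0.6] grip 0.25642345822151513
{'end': -0.05885355306684707, 'top': 0.14896458855298988, 'y': 0.0004302604892823065}
```

View pics/w_all.png

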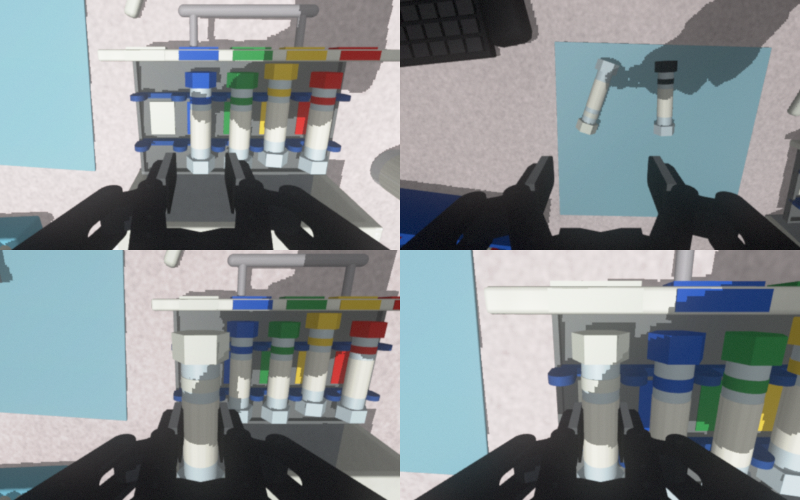

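```bash
python3 -W ignore - <<'E'
from h import *
release(5); checkpocket(5,'w')
robot.command_gripper(0.75,60)
im,T=look([.43,-.254,0.40],90,"k_look"); d=tubes(im,T)['black']; print(d['c'],d['ang'],d['L'])
if d['L']<.112: raise SystemExit
pick(d['c'],d['ang'])
p=read_ee_pos(); robot.line_to([p[0],p[1],.42],.25)
robot.movep([.42,.2,.42],down(90)); print(read_grip_width())
robot.movep([.448,.396,.33],down(90)); im,T=wrist(); cv2.imwrite("pics/k_held.png",im["color"][:,:,::-1]); print(read_grip_width(),read_time(),held(im,T))
E
python3 -c "
import cv2,numpy as np
cv2.imwrite('pics/k_all.png',cv2.resize(np.hstack([cv2.imread(f'pics/{s}.png') for s in ('w_rel','k_held')]),(800,250)))"
```

```text
t 66.0833
cap end -0.05826645958084007 top 0.06516750065595596 b 0.001276508214196292 66.1333
[ 0.41181121 -0.2557358 ] -177.02355734218352 0.11423857814926287
at [ 0.4124 -0.256   0.182 ] F [ 0.  -1.2  0.1]
grip 0.2571367646595153
lifted grip 0.2519511978539706 70.775
0.25818363984718107
0.2595526285896224 73.875 {'end': -0.05898434684974223, 'top': 0.14911675160188753, 'y': 0.0005885780594896554}
```

View pics/k_all.png

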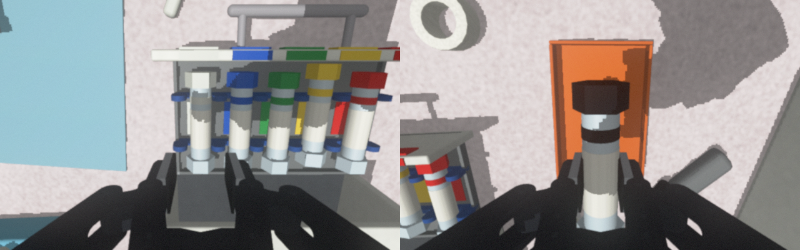

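```bash
python3 -W ignore - <<'E'
from h import *
robot.line_to([.448,.396,.21],.15); r=robot.line_to([.448,.396,.1845],.05,threshold=8); print(r,read_ee_pos())
robot.command_gripper(0.45); robot.wait(.2); robot.line_to([.448,.396,.36],.2)
robot.movep([.448,.396,.42],down(90)); im,T=wrist(); cv2.imwrite("pics/k_rel.png",im["color"][:,:,::-1])
print({k:(v['c'].round(4),v['z'].round(4)) for k,v in tubes(im,T,box=(.34,.56,.32,.47)).items()})
robot.command_gripper(0.0,60)
R=down(90+YAW)
im,T=look([.48,.09,.42],90,"d_before"); np.savez("db.npz",T=T,**im)
C=cloud(im,T); k=(abs(C[...,2]-.073)<.006)&(C[...,0]<.46)&(C[...,0]>.40)&(C[...,1]>0)&(C[...,1]<.2); print("bar",np.median(C[k],0))
t=get_image("top"); cv2.imwrite("pics/d_top.png",t["color"][:,:,::-1]); print(read_time())
E
```

```text
False [0.44798119 0.39598863 0.18429192]
{'sat[  9. 143. 120.]': (array([0.4508, 0.3964]), np.float64(0.0301)), 'black': (array([0.4472, 0.3976]), np.float64(0.0334))}
bar [0.44033293 0.0927661  0.07377434]
79.1417
```

View pics/k_rel.png

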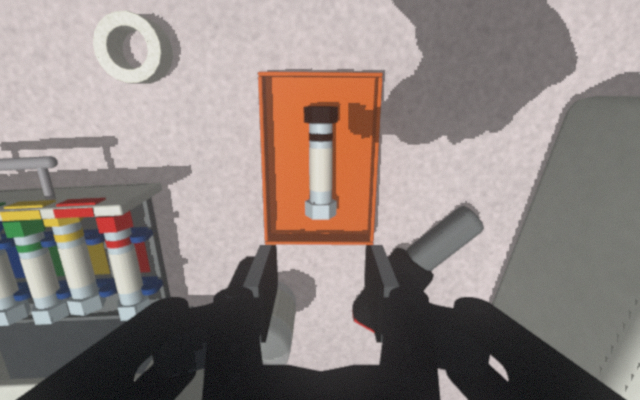

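View pics/d_before.png

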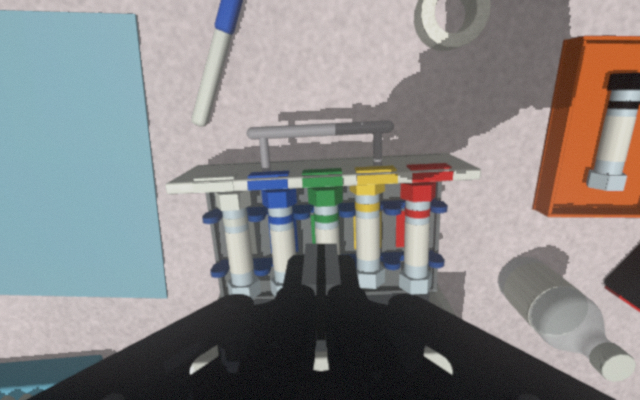

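```bash
cat > push.py <<'E'
from h import *
R=down(90+YAW); B=np.array([.4397,.0916]); Z=.228
def at(s,z=Z): p=B+U*s; return [p[0],p[1],z]
if __name__=="__main__":
    robot.movep(at(-.05,.33),R); robot.line_to(at(-.05),.12)
    r=robot.line_to(at(.0),.03,threshold=2); s0=(read_ee_pos()[:2]-B)@U; print("contact",r,s0,read_wrist_force().round(1))
    robot.line_to(at(s0+.140),.06); print((read_ee_pos()[:2]-B)@U,read_wrist_force().round(1))
    r=robot.line_to(at(s0+.175),.02,threshold=25); print("end",r,(read_ee_pos()[:2]-B)@U-s0,read_wrist_force().round(1),read_time())
    robot.wait(.3); print(read_wrist_force().round(1))
    im,T=wrist(); cv2.imwrite("pics/push.png",im["color"][:,:,::-1])
E
python3 -W ignore push.py
```

```text
contact True -0.01576978290515259 [ 0.4 -0.6 -0.5]
0.12418855175992981 [-1.6  0.2 -1.3]
end True 0.16681780385832054 [ 0.2 -0.4  0.5] 85.6333
[ 0.1 -0.1 -0.7]
```

View pics/push.png

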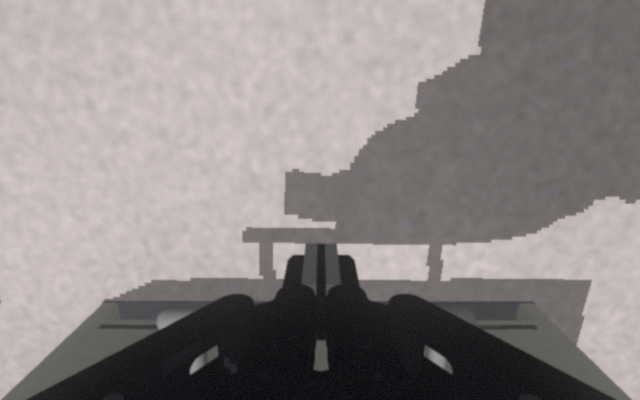

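```bash
python3 -W ignore - <<'E'
from push import *
s=(read_ee_pos()[:2]-B)@U
r=robot.line_to(at(s+.006),.01,threshold=14); print(r,(read_ee_pos()[:2]-B)@U-s,read_wrist_force().round(1))
s=(read_ee_pos()[:2]-B)@U
robot.line_to(at(s-.05),.1); robot.line_to(at(s-.05,.36),.2)
robot.movep([.62,.09,.42],down(90)); im,T=wrist(); cv2.imwrite("pics/home.png",im["color"][:,:,::-1]); np.savez("home.npz",T=T,**im)
C=cloud(im,T); g=hm(im["color"],'green',90)&(C[...,0]>.62)&(C[...,2]>.12); print("button",g.sum(),np.median(C[g],0),ray(im,*np.argwhere(g).mean(0)[::-1],np.median(C[g][:,2]),T))
k=(abs(C[...,2]-.073)<.006)&(C[...,0]<.62)&(C[...,0]>.55)&(C[...,1]>0)&(C[...,1]<.2); print("bar",np.median(C[k],0))
k=(abs(C[...,2]-.1)<.004)&(C[...,1]>0)&(C[...,1]<.2); print("panel top",k.sum(),np.median(C[k],0)if k.sum() else 0)
robot.movep([.35,.2,.42],down(90)); t=get_image("top"); cv2.imwrite("pics/h_top.png",cv2.resize(t["color"][40:280,150:500,::-1],None,fx=2.2,fy=2.2)); C=cloud(t); g=hm(t["color"],'green',90)&(C[...,0]>.62)&(C[...,2]>.12); print("button top",np.median(C[g],0),read_time())
E
```

```text
True 0.0024514939826187354 [ 1.1 -0.3  0.3]
button 1510 [0.68146376 0.02970919 0.14229363] [0.6814327  0.02960521 0.14229363]
bar [0.60490322 0.10170822 0.07384534]
panel top 1413 [0.64176376 0.10115254 0.0994945 ]
button top [0.68322014 0.02700807 0.14300958] 89.7
```

View pics/home.png

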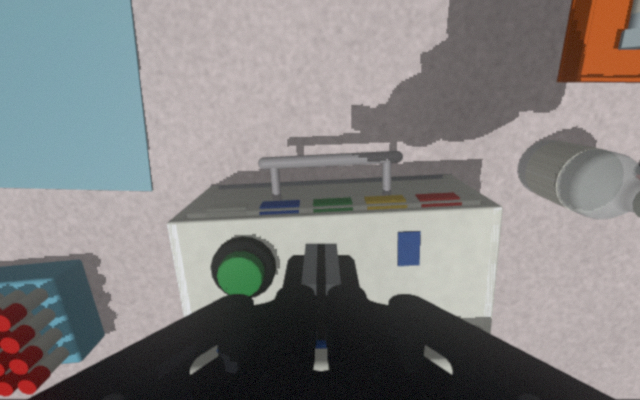

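View pics/h_top.png

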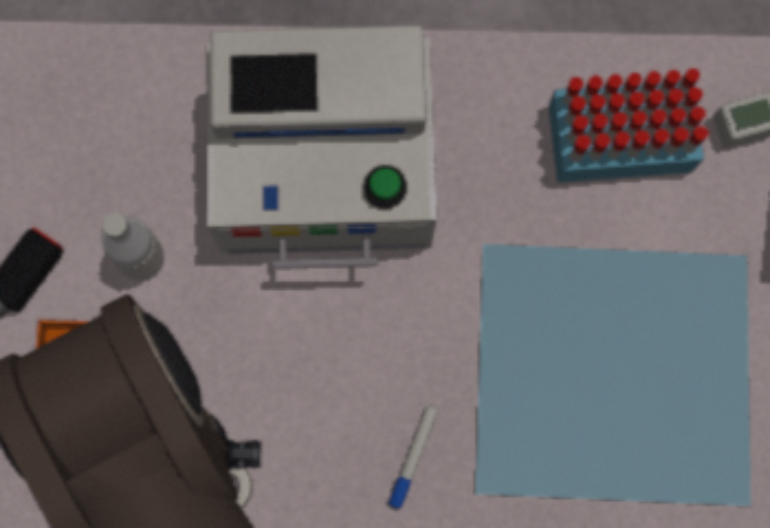

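```bash
python3 -W ignore - <<'E'
from h import *
R=down(90); p=[.682,.0285]
robot.movep([*p,.36],R); robot.line_to([*p,.325],.1)
r=robot.line_to([*p,.300],.015,threshold=12); print(r,read_ee_pos(),read_wrist_force().round(1))
robot.wait(.25); print(read_ee_pos()[2],read_wrist_force().round(1))
E
```

```text
True [0.68185065 0.02850097 0.30965133] [-1.1 -0.2  4.7]
0.3094740208766795 [-1.7  0.1  5.4]
```

```bash
python3 -W ignore - <<'E'
from h import *
p=[.682,.0285]
r=robot.line_to([*p,.3065],.01,threshold=20); print(r,read_ee_pos()[2],read_wrist_force().round(1))
robot.wait(.2); print(read_ee_pos()[2],read_wrist_force().round(1))
robot.line_to([*p,.40],.12)
robot.movep([.62,.09,.42],down(90)); im,T=wrist(); cv2.imwrite("pics/f1.png",im["color"][:,:,::-1])
C=cloud(im,T); g=hm(im["color"],'green',90)&(C[...,0]>.62)&(C[...,2]>.12); print("button",np.median(C[g],0))
k=(abs(C[...,2]-.073)<.006)&(C[...,0]<.62)&(C[...,0]>.55)&(C[...,1]>0)&(C[...,1]<.2); print("bar",np.median(C[k],0))
robot.movep([.30,-.05,.42],down(90)); robot.wait(.5); t=get_image("top"); cv2.imwrite("pics/f_top.png",t["color"][:,:,::-1]); s=get_image("scene"); cv2.imwrite("pics/f_scene.png",s["color"][:,:,::-1]); print(read_time())
E
```

```text
False 0.30931032631965666 [-5.5 -0.2 15. ]
0.30935579392266355 [-5.2 -0.5 14.3]
button [0.68191472 0.02967385 0.14228057]
bar [0.60502363 0.10180972 0.07383615]
96.8583
```

View pics/f_top.png

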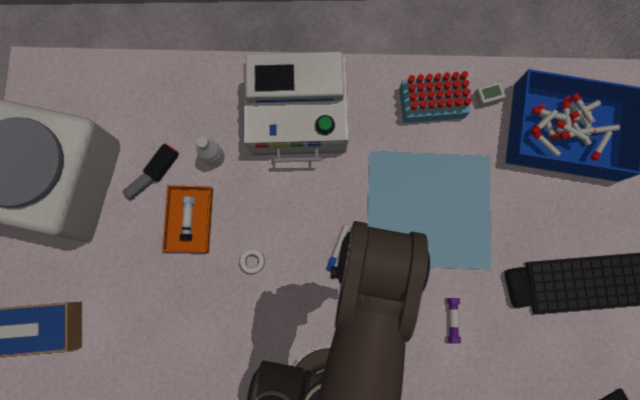

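View pics/f_scene.png

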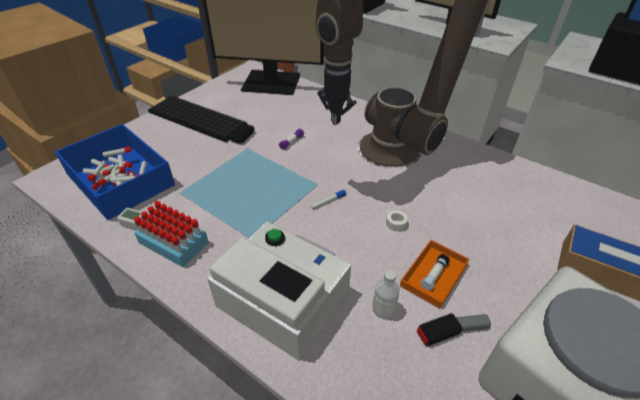

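```bash
python3 -c "
from station import *
robot.hand_in(); print(read_time())"
```

```text
the job is handed in; nothing more can be done
the job is handed in; nothing more can be done
```

The job is done and handed in at about 97 s of the 210 s allowed; hand-in gave no verdict.

- **Tubes:** I loaded red, yellow, green, blue and white in that order, each into its own pocket with the cap towards the handle. After each release the wrist camera showed the tube seated: cap end 57.6–58.6 mm from the pocket point (58 mm is centred), about 1 mm off sideways, and the right height.
- **Reject:** The black-capped tube lies near the middle of the orange tray.
- **Drawer:** The handle moved about 165 mm and stopped with the panel level with the unit's front face. A second push met a firm stop after about 2.4 mm, and the handle was in the same place after the button press. With the drawer shut, the tubes could not be checked again inside it.
- **Button:** The first press met about 5 N at roughly 6.3 mm by my estimate. I pressed on to about 14 N with almost no further movement, so it was fully down. It is up again at its original height of about 142 mm.
- **Bystanders:** The final pictures show the scanner, label roll, marker and gel bottle where they started. I did not measure them.

No check failed. The only disagreement was 1–3 mm between the top and wrist cameras on some positions, which is about their calibration error. I saw no tube clearly knocked aside, and the grip stayed steady at every reading.

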